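# Hold the dead-man lever to test a lamp driver

## Robot

A 6-joint arm with a two-finger parallel gripper is mounted at the origin on the work surface. World frame = base frame: x ahead of the robot, y to its left, z up, the work surface at z = 0. Lengths are in m, angles in rad, forces in N, time in s.
With the tool pointing down it reaches from about 0.35 to 0.8 m from the base axis. Payload 7.3 kg.
Tool frame: the origin (TCP) lies where the fingers leave the gripper's body, on its centre line; the fingertips stand 73 mm ahead of it and the grasp point (between the pads) lies 54 mm ahead of it (ctrl.pinch_z is the distance from the TCP to the grasp point, in m); y points along the fingers, z is the direction in which the jaws open and shut, and the axes are right-handed (so a half turn about y gives the same grasp; the last joint's range is limited). The gripper opens to 85 mm and grips with 20 to 120 N. Pads are 22 mm wide; open, the fingers measure 114 mm over their backs; the gripper's body (76 mm by 85 mm) begins 54 mm behind the grasp point. The pads swing forward as they close: fully open they stand 13 mm farther back than shut.
Start: joints at [-1.285, 0.342, 1.524, -0, 1.275, -0.146], TCP at [0.22, -0.477, 0.304] pointing down, gripper open.
Joint ranges: [-2.53, 2.53], [-0.77, 2.02], [0.04, 2.7], [-1, 4.14], [0.28, 2.66], [-3.11, 3.11]. Speed limits (rad/s): [2.57, 2.57, 3.14, 3.14, 3.14, 3.14].

## Interface

Orientations are given as [roll, pitch, yaw] about the fixed x, y, z axes, in that order (R = Rz(yaw) Ry(pitch) Rx(roll)).
In Python, from workcell import ctrl, viewer gives the robot as it stands. The module is installed in compiled form; this text tells all that it offers.
- The arm moves only by the shell command python3 -m jog 'ROWS'. ROWS is JSON, a list of rows, each a list of 5 numbers: the shift along the world's x, y, z in cm, then the turn about the world's z in degrees, then the gripper's target within -1 to 1 (fully open at 1, half-way at 0, shut at -1). A call has 1 to 10 rows; each row is the pose to reach, as a shift and turn from the pose commanded when the call began; what a row does not reach only later rows make up. A row lasts 1/8 s, in which the tool goes at most 62.5 mm and 10.7 degrees, less where a joint would pass 70% of its speed; a pose out of reach is approached as far as the arm can. A call with a gripper value outside its range is refused whole. The fingers move at their own pace and stop on an object; the grip force is fixed at half the most. Time passes only in rows, so rows that repeat a pose let the fingers close. It gives the time, the measured TCP pose, the force and the opening at its end, in the units of the state.
- ctrl.observe(): the state, without advancing time (a new reading comes with each control period).
- viewer.camera(name): name is "side" or "top"; returns (picture, depth): 384x512x3 uint8, red, green, blue; 384x512 float32, m along the optical axis (not along the pixel's ray), 0 where there is no reading.
- viewer.get_calibration(name): a dict with "fx", "fy", "cx", "cy" (pixels), "k1" (the pictures are not rectified: a ray, as slopes to the right and down, at radius r is drawn at 1 + k1 r^2 times it, then the intrinsics apply), "pose" (4x4, takes a point from camera to world coordinates). Camera axes: x right, y down, z forward; pixel columns grow to the right and rows downward; lengths in m; the calibration is good to about 2 mm. A picture is of the moment at which its call begins. get_calibration takes no time and is no camera call.
- ctrl.job_done(): hands the job in, once; it reports no verdict.
The state is a dict: "t": time; "q": joint angles; "joint_velocities": joint speeds; "joint_torque": joint torques, N m; "eef_pos": TCP position; "eef_rot": TCP orientation; "wrist_force": force on the tool from outside, world axes, zero at the start; "moment": the same for the moment, N m; "opening": finger opening in m.
Only numpy, scipy, OpenCV 4.12 (cv2) and the standard library are available. Lean on these libraries where they do the work, as an engineer would, in place of code of your own. Each camera call takes 0.05 s, during which the arm holds its last target. There are 200 camera calls.

## Task

Pick the long driver module (not the short one) out of the salvage tray, seat it flat in the nest of the test jig and let go of it. Then press the jig's dead-man lever down from its raised rest to its half-way position, where the lever is level and its black pad is flush with the top of the post beside it, and finish while still holding it there; never push it on to the bottom, as that trips the test. Leave the other parts in the tray, and leave the downlight and screwdriver between tray and jig where they are.

Things in the scene. Friction and masses are not known exactly. Their poses are not given: they have to be found in the camera images.
- driver_long: the part to test: white plastic box, 72 mm long (own x) x 30 mm (y) x 28 mm high (z), 90 to 180 g, lying flat in the tray at any yaw; origin at the centre of its underside. Both ends are alike.
- driver_short: look-alike that stays in the tray: white plastic box 46 x 30 x 28 mm; origin at the centre of its underside
- heatsink: finned bare aluminium heat sink 46 x 46 x 22 mm, stays in the tray; origin at the centre of its underside
- led_puck: round white LED puck, 50 mm across, 12 mm thick with a 16 mm boss to 22 mm, stays in the tray; origin at the centre of its underside
- collar: steel collar, 30 mm outside, 18 mm bore, 14 mm high, near the tray's middle, stays in the tray; origin at the centre of its underside
- tray: fixed grey plastic tray, outside 280 mm (own x) x 240 mm (y) x 30 mm high, walls and floor 4 mm thick; origin at the centre of its underside, on the table. The parts lie singly on its floor, the sides of the long driver at least 25 mm from other parts and walls.
- jig: test jig fixed to the table: grey base plate 200 mm (own x) x 220 mm (y) x 15 mm, the nest on its +y half, the lever on its -y half; origin at the centre of its underside, z up. It may stand left or right of the robot, the tray on the other side.
- post_top (a point): centre of the top of the jig's steel post (14 x 10 mm), 62 mm above the table, as high as the pad's top when the lever is level; the post stands beside the pad, 38 mm from the lever's centre line towards the jig's -y
- pivot (a point): point on the lever's pivot axis, at the bar's middle, 52 mm above the table; does not move; the lever runs from it towards the jig's -x, between two steel cheeks that reach 65 mm above the table
- nest (a point): centre of the nest's floor, 15 mm above the table. The nest is a rectangular pocket, inside 80 mm (along the point's x) x 38 mm (y), with walls 6 mm thick and 10 mm high above its floor, open above; the driver lies in it lengthwise, either way round. z is up.
- lever (a joint): angle of the dead-man lever in rad: 0 at its raised rest (sloping up 0.22 rad towards the pad), 0.22 when level (half-way), 0.44 at the bottom stop; grows as the pad is pressed down. A spring brings it back up when let go: at the pad about 3.5 N at rest, 7.5 N level, 11.5 N at the bottom. The test runs between 0.15 and 0.29 and trips above 0.36.
- pad_top (a point): centre of the top of the lever's round black pad (34 mm across, 14 mm thick), moving with the lever, 100 mm from the pivot along the steel bar and 10 mm above the bar's axis. Its height above the table: 83.5 mm at rest, 62 mm level, 40 mm at the bottom; from rest to level it also moves 4.6 mm towards the jig's -x. Its x runs along the bar to the pivot, z out of the pad.
- downlight: loose white recessed downlight lying face down, rim 124 mm across, 62 mm high, at the far side between tray and jig; not to be moved; origin at the centre of its underside
- screwdriver: loose screwdriver, 170 mm long, lying along x between tray and jig, close to the robot; not to be moved; origin at its underside, near the middle
Things that resemble listed ones, but are neither listed nor needed, are in the scene too. Leave any orange or pink look-alike of the driver_long alone.

How it is judged:
By the outcome, as a careful person would: the job done as asked, in the order asked, and still so for the second after the job is handed in, while the arm keeps its last pose, push and grip.
It also fails if it takes over 51 s, if anything falls off the work surface, if the arm or the gripper's body presses on something with over 40 N, if the wrist force passes 120 N, or if a joint passes its speed limit or range.

## Working session

There is one attempt and no reset: what is moved stays moved. The work goes in short steps, Python scripts to look and compute and a shell command to move; the robot and the scene stay as the last step left them, time stands still between calls to the robot, and variables do not carry over. Pictures are saved under pics/ and viewed, about 8 in all and at most 12, crops included, and the job is handed in when it is done.

```bash
mkdir -p pics
cat > h.py <<'E'
import numpy as np, cv2
from workcell import ctrl, viewer
def grab(n):
    p,d=viewer.camera(n); np.savez(f'{n}.npz',p=p,d=d); return p,d
def load(n):
    z=np.load(f'{n}.npz'); return z['p'],z['d']
def rays(n,uv):
    c=viewer.get_calibration(n); uv=np.atleast_2d(np.float64(uv))
    K=np.array([[c['fx'],0,c['cx']],[0,c['fy'],c['cy']],[0,0,1]])
    x=cv2.undistortPoints(uv.reshape(-1,1,2),K,np.array([c['k1'],0,0,0.])).reshape(-1,2)
    T=np.array(c['pose']); return T[:3,3],np.c_[x,np.ones(len(x))]@T[:3,:3].T
def plane(n,uv,z):
    o,r=rays(n,uv); return o+r*((z-o[2])/r[:,2])[:,None]
def dep(n,uv,d):
    o,r=rays(n,uv); uv=np.int32(np.round(np.atleast_2d(uv))); return o+r*d[uv[:,1],uv[:,0]][:,None]
def cloud(n,d):
    v,u=np.mgrid[:384,:512]; return dep(n,np.c_[u.ravel(),v.ravel()],d).reshape(384,512,3)
E
python3 - <<'E'
from h import *
for n in('top','side'):
    p,d=grab(n); cv2.imwrite(f'pics/{n}0.png',cv2.resize(p[...,::-1],(800,600),interpolation=cv2.INTER_CUBIC))
    c=viewer.get_calibration(n); print(n,{k:np.round(v,3).tolist() for k,v in c.items()})
print(ctrl.observe())
E
```

```text
top {'fx': 360.5, 'fy': 360.5, 'cx': 258.931, 'cy': 196.814, 'k1': -0.092, 'pose': [[0.007, -0.993, 0.114, 0.458], [-1.0, -0.008, -0.009, 0.065], [0.009, -0.114, -0.993, 1.116], [0.0, 0.0, 0.0, 1.0]]}
side {'fx': 349.086, 'fy': 349.086, 'cx': 255.308, 'cy': 192.247, 'k1': -0.038, 'pose': [[-0.922, -0.188, 0.339, 0.252], [-0.387, 0.456, -0.801, 0.84], [-0.004, -0.87, -0.493, 0.545], [0.0, 0.0, 0.0, 1.0]]}
{'t': 0.1, 'q': array([-1.28503598e+00,  3.42668210e-01,  1.52491366e+00, -3.43208381e-05,
        1.27539589e+00, -1.46016298e-01]), 'joint_velocities': array([-0.00048272, -0.00288471, -0.00133717,  0.00135378, -0.00049262,
        0.00112941]), 'joint_torque': array([ 2.63497655e-03, -4.34444976e+01, -2.46491736e+01, -1.71501651e-04,
        4.60866155e-03,  1.79034123e-05]), 'eef_pos': array([ 0.21963752, -0.47656889,  0.30329025]), 'eef_rot': array([-1.57217147e+00,  1.69058741e-04, -2.70980611e+00]), 'wrist_force': array([0.3216955 , 0.55497008, 0.10703197]), 'moment': array([0.01558728, 0.01275166, 0.00198881]), 'opening': 0.08538713082785786}
```

View pics/top0.png

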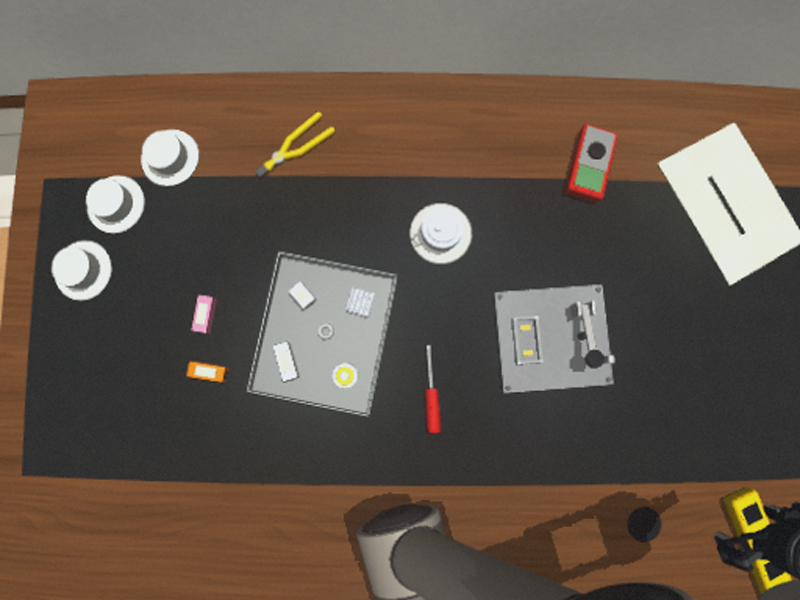

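View pics/side0.png

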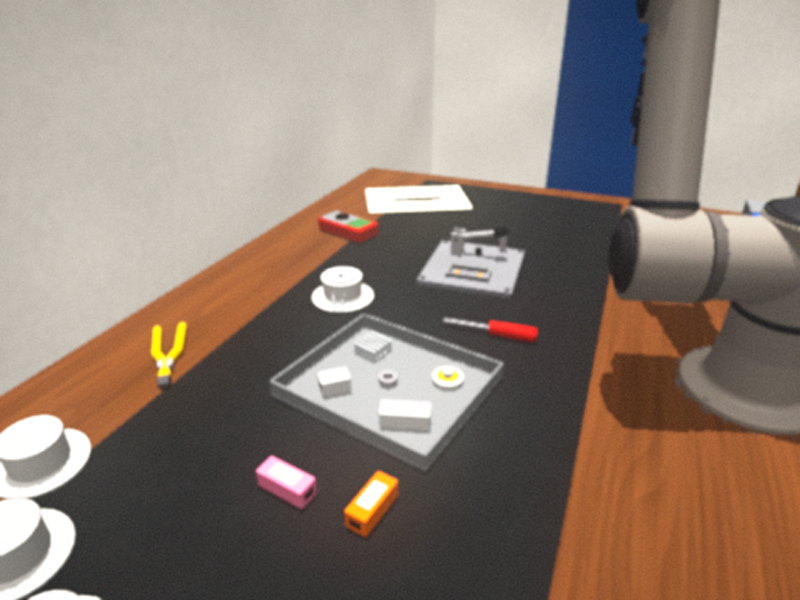

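Top view (800x600 px):
- Tray at (322,335). Candidates for the long driver: white box at (286,361), which is the longer one; short white box at (302,295); pink box at (203,313); orange box at (206,372). I choose (286,361).
- Jig: plate at (555,340), nest at (527,341), lever pivot at (585,308), pad at (596,358), post at (612,358).
- Downlight at (441,230), screwdriver at (432,390).

The side view agrees: long box at (405,414), short box at (334,381).

Run:
```python
from h import *
p,d=load('top'); hsv=cv2.cvtColor(p,cv2.COLOR_RGB2HSV); P=cloud('top',d)
def rect(mask,z,name,lo=60,hi=1e9):
    cs,_=cv2.findContours(np.uint8(mask)*255,cv2.RETR_EXTERNAL,cv2.CHAIN_APPROX_NONE)
    for c in cs:
        if lo<cv2.contourArea(c)<hi:
            w=plane('top',c.reshape(-1,2),z); (a,b),(s1,s2),ang=cv2.minAreaRect(np.float32(w[:,:2]*1000))
            if s1<s2: s1,s2,ang=s2,s1,ang+90
            print(name,np.round([a,b,s1,s2,ang],1),'px',c.reshape(-1,2).mean(0).round(1))
roi=np.zeros((384,512),bool); roi[165:262,162:252]=1
rect(roi&(hsv[...,2]>205)&(hsv[...,1]<40),.032,'white')
rect(roi&(P[...,2]>.022)&(P[...,2]<.06),.032,'depth')
roi[:]=0; roi[175:258,310:400]=1
base=roi&(hsv[...,2]>75)&(hsv[...,1]<60)
rect(base,.015,'plate',500)
rect(roi&(hsv[...,1]>110)&(hsv[...,2]>120),.015,'yellow',5)
rect(roi&(P[...,2]>.07)&(P[...,2]<.1),.0835,'high',5)
for (u,v) in [(337,218),(329,205),(381,228),(375,197),(391,229),(375,212),(192,230),(184,231)]: print((u,v),P[v,u].round(4),p[v,u])
a=cv2.resize(p[160:265,155:255,::-1],None,fx=4,fy=4,interpolation=cv2.INTER_CUBIC)
b=cv2.resize(p[175:258,312:400,::-1],None,fx=4,fy=4,interpolation=cv2.INTER_CUBIC)
o=np.zeros((420,752,3),np.uint8); o[:,:400]=a; o[:332,400:752]=b; cv2.imwrite('pics/c1.png',o)
```

```text
white [452.9 169.8  44.9  44.7  90.8] px [220.2 240. ]
white [477.7 286.   70.   28.4  17.5] px [182.  230.8]
white [594.9 143.1  45.2  44.6 164.5] px [230.3 192.7]
white [607.3 257.7  44.   27.5  40.7] px [192.7 188.2]
depth [477.6 284.8  72.6  31.7  17.9] px [182.5 231. ]
depth [607.1 255.8  47.5  30.2  40.9] px [193.  188.1]
depth [573.1 326.1 215.2   6.9 169. ] px [169.7 199.3]
plate [ 527.5 -242.3  229.2  201.6   94.7] px [354.  216.4]
yellow [ 497.7 -186.6   16.8    7.7  108.3] px [337.7 225.3]
yellow [ 548.3 -180.7   15.6    6.2   90.4] px [335.9 209.1]
high [ 495.3 -295.3   54.8   35.6  178.4] px [379.4 226. ]
(337, 218) [ 0.5207 -0.1854  0.0129] [162 163 164]
(329, 205) [ 0.5595 -0.1584  0.0258] [187 189 190]
(381, 228) [ 0.4883 -0.2981  0.0835] [55 57 57]
(375, 197) [ 0.5819 -0.2925  0.0547] [197 196 194]
(391, 229) [ 0.4859 -0.3345  0.0658] [222 221 219]
(375, 212) [ 0.5358 -0.2867  0.068 ] [174 173 170]
(192, 230) [0.481  0.2605 0.0062] [173 175 173]
(184, 231) [0.4772 0.2801 0.0315] [230 233 222]
```

View pics/c1.png

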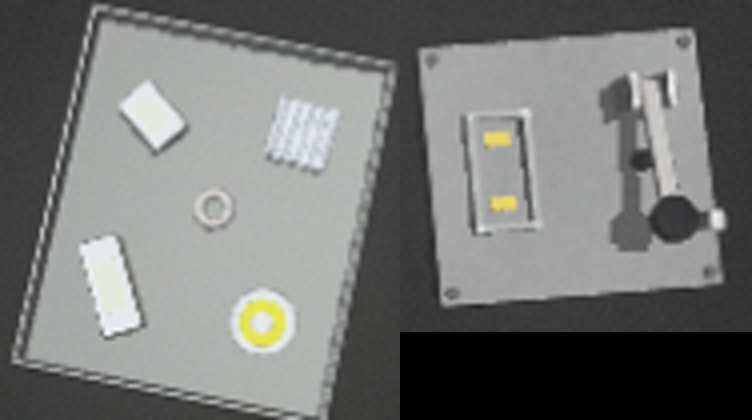

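The crop confirms it: the long driver at crop (112,285) is about 70x29 mm, and the short one at (153,117) is about 45x28 mm. The nest with its yellow contacts is at (500,170), the pad at (675,218) and the post at (718,218). I'm moving now and refining the nest position in the same step.

```bash
python3 -m jog '[[3,4,0,0,0.08],[7,8,0,-2,0.08],[11,12,0,-4,0.08],[15,17,0,-6,0.08],[18,22,0,-7,0.08],[20,28,0,-7,0.08],[21,34,0,-7,0.08],[22,40,0,-7,0.08],[22.5,46,0,-7,0.08],[23,52,0,-7,0.08]]'
python3 - <<'E'
from h import *
p,d=load('top'); P=cloud('top',d)
c=np.float32([[420,48],[692,30],[722,285],[445,305]])
uv=np.c_[312+(c[:,0]-400)/4-.4,175+c[:,1]/4-.4]; w=plane('top',uv,.015)
print('plate corners',w[:,:2].round(4).tolist(),'centre',w.mean(0).round(4))
for a,b in((3,0),(2,1)): print('yaw',np.degrees(np.arctan2(*(w[b if 0 else (0 if a==3 else 1)]-w[a])[[1,0]])).round(2))
# nest walls: bright rim in grey
g=cv2.cvtColor(p,cv2.COLOR_RGB2GRAY).astype(int)
roi=np.zeros(g.shape,bool); roi[200:236,325:350]=1
for nm,m in (('rim',roi&(g>180)),('depth',roi&(P[...,2]>.019)&(P[...,2]<.032))):
    v,u=np.nonzero(m); w=plane('top',np.c_[u,v],.025)
    (a,b),s,ang=cv2.minAreaRect(np.float32(w[:,:2]*1000)); print(nm,m.sum(),round(a,1),round(b,1),np.round(s,1),round(ang,1))
hi=(P[...,2]>.072)&(P[...,2]<.095); hi[:,:365]=0; hi[:218]=0; hi[250:]=0;hi[:,395:]=0
dk=(g<90); dk&=hi; v,u=np.nonzero(dk); w=dep('top',np.c_[u,v],d); print('pad',dk.sum(),w.mean(0).round(4),np.ptp(w,axis=0).round(4), plane('top',np.c_[u,v],.0835).mean(0).round(4))
E
```

```text
t: 1.35
eef_pos: [0.4495, 0.0451, 0.3038]
eef_rot: [-1.571, -0.0, -2.832]
wrist_force: [1.4, 0.3, -0.3]
opening: 0.0461
plate corners [[0.6175, -0.1228], [0.6338, -0.3381], [0.4354, -0.3559], [0.4203, -0.14]] centre [ 0.5267 -0.2392  0.015 ]
yaw 5.0
yaw 5.12
rim 126 523.1 -184.7 [89.4 49.6] 4.8
depth 217 523.3 -181.8 [67.1 94.6] 86.9
pad 114 [ 0.4841 -0.2953  0.083 ] [0.0319 0.0342 0.0171] [ 0.484  -0.2951  0.0835]
```

```bash
python3 -m jog '[[0.5,5,0,0,0.08],[1,10,0,0,0.08],[2,15,0,0,0.08],[2.5,20,-3,0,0.08],[2.8,24.2,-7,0,0.08],[2.8,24.2,-11,0,0.08],[2.8,24.2,-13,0,0.08],[2.8,24.2,-13,0,0.08],[2.8,24.2,-13,0,0.08]]'
python3 - <<'E'
from h import *
s=ctrl.observe(); print(s['eef_pos'],np.degrees(s['eef_rot']))
p,d=grab('side'); q,_=grab('top')
a=cv2.resize(p[170:320,160:340,::-1],None,fx=2.2,fy=2.2,interpolation=cv2.INTER_CUBIC)
b=cv2.resize(q[150:280,145:265,::-1],None,fx=2.54,fy=2.54,interpolation=cv2.INTER_CUBIC)
cv2.imwrite('pics/c2.png',np.hstack([a,b[:330] if len(b)>=330 else np.pad(b,((0,330-len(b)),(0,0),(0,0)))]))
E
```

```text
t: 2.48
eef_pos: [0.4782, 0.2853, 0.1748]
eef_rot: [-1.571, 0.001, -2.832]
wrist_force: [0.5, 0.0, 0.1]
opening: 0.0464
[0.47822351 0.28527559 0.17476775] [-9.00013714e+01  7.34552731e-02 -1.62270447e+02]
```

View pics/c2.png

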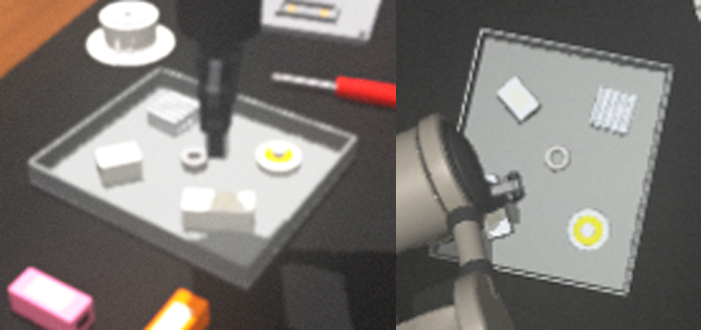

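The long driver is at crop (218,208) in the side view, with the fingers above and in line with it. Descending and gripping.

```bash
python3 -m jog '[[0,0,-2.5,0,0.08],[0,0,-5,0,0.08],[0,0,-7,0,0.08],[0,0,-8.2,0,0.08],[0,0,-8.8,0,0.08],[0,0,-8.8,0,0.08],[0,0,-8.8,0,-0.6],[0,0,-8.8,0,-0.6],[0,0,-8.8,0,-0.6],[0,0,-8.8,0,-0.6]]'
python3 -m jog '[[0,0,0,0,-0.6],[0,0,0,0,-0.6],[0,0,1,0,-0.6],[0,0,3,0,-0.6],[0,0,6,0,-0.6],[0,0,9,0,-0.6],[0,0,11,0,-0.6],[0,0,11,0,-0.6]]'
python3 - <<'E'
from h import *
p,d=grab('side')
cv2.imwrite('pics/c3.png',cv2.resize(p[150:300,170:350,::-1],None,fx=2.5,fy=2.5,interpolation=cv2.INTER_CUBIC))
s=ctrl.observe(); print(s['eef_pos'],s['wrist_force'])
E
```

```text
t: 3.82
eef_pos: [0.4783, 0.2854, 0.0869]
eef_rot: [-1.571, 0.002, -2.832]
wrist_force: [0.2, -1.0, 6.3]
opening: 0.0291
t: 4.82
eef_pos: [0.4782, 0.2854, 0.1976]
eef_rot: [-1.571, 0.003, -2.832]
wrist_force: [-0.6, 1.0, -0.5]
opening: 0.0291
[0.47770909 0.28518336 0.19625394] [-0.14560014  0.73704537 -1.70515203]
```

View pics/c3.png

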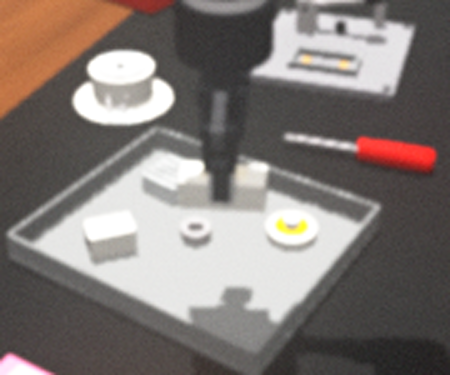

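The driver is held level at (222,185), with an opening of 29 mm. Carrying it to above the nest.

```bash
python3 -m jog '[[0.3,-3,2,0,-0.6],[1,-8,2,-2,-0.6],[1.5,-14,2,-4,-0.6],[2,-20,2,-6,-0.6],[2.5,-26,2,-8,-0.6],[3,-32,2,-10,-0.6],[3.5,-38,2,-12,-0.6],[4,-43,2,-12.7,-0.6],[4.5,-46,1,-12.7,-0.6],[4.5,-46.9,0,-12.7,-0.6]]'
python3 -m jog '[[0,0,0,0,-0.6],[0,0,-2,0,-0.6],[0,0,-4,0,-0.6],[0,0,-5,0,-0.6],[0,0,-5,0,-0.6],[0,0,-5,0,-0.6]]'
python3 - <<'E'
from h import *
p,d=grab('side'); q,_=grab('top')
a=cv2.resize(p[120:200,250:350,::-1],None,fx=4,fy=4,interpolation=cv2.INTER_CUBIC)
b=cv2.resize(q[170:270,305:405,::-1],None,fx=4,fy=4,interpolation=cv2.INTER_CUBIC)
cv2.imwrite('pics/c4.png',np.hstack([np.pad(a,((0,80),(0,0),(0,0))),b]))
s=ctrl.observe(); print(s['eef_pos'],np.degrees(s['eef_rot']))
E
```

```text
t: 6.12
eef_pos: [0.5222, -0.1854, 0.1942]
eef_rot: [-1.572, -0.002, -3.056]
wrist_force: [-0.0, 0.4, -0.9]
opening: 0.0284
t: 6.88
eef_pos: [0.5232, -0.1836, 0.1467]
eef_rot: [-1.57, 0.001, -3.053]
wrist_force: [-0.8, 0.7, -1.6]
opening: 0.0286
[ 0.52311661 -0.18383518  0.14673579] [-8.99514636e+01  7.15770925e-02 -1.74946576e+02]
```

View pics/c4.png

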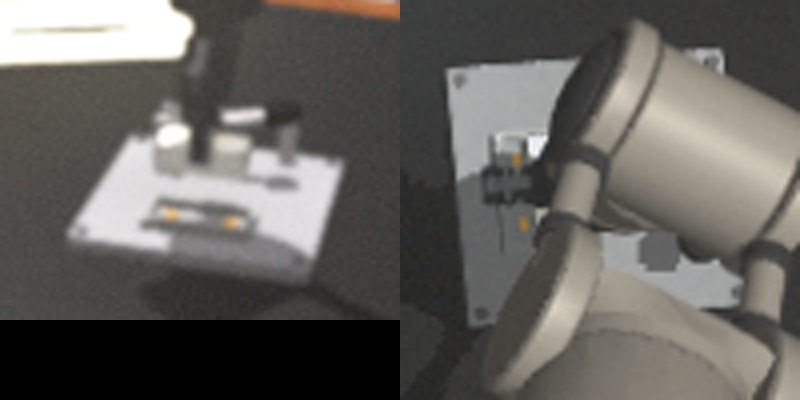

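Run:
```python
from h import *
f=lambda c:[[250+(x-1.5)/4,120+(y-1.5)/4] for x,y in c]
w=plane('side',f([(155,171),(249,177)]),.064); print('driver +y bottom ends',w.round(4).tolist(),'mid',w.mean(0).round(4))
w=plane('side',f([(140,222),(250,236),(258,211),(158,198)]),.025); print('nest rim outer',w.round(4).tolist(),w.mean(0).round(4))
s=np.radians(5.05);print('expected +y bottom mid',.5231-.015*np.sin(s),-.1838+.015*np.cos(s))
```

```text
driver +y bottom ends [[0.5588, -0.1655, 0.064], [0.4843, -0.1836, 0.064]] mid [ 0.5216 -0.1746  0.064 ]
nest rim outer [[0.5638, -0.1466, 0.025], [0.4734, -0.1566, 0.025], [0.4789, -0.2037, 0.025], [0.5641, -0.1956, 0.025]] [ 0.5201 -0.1756  0.025 ]
expected +y bottom mid 0.5217796242001325 -0.1688582260843257
```

```bash
python3 -m jog '[[0,0,-1,0,-0.6],[0,0,-2,0,-0.6],[0,0,-2.8,0,-0.6],[0,0,-3.1,0,-0.6],[0,0,-3.4,0,-0.6],[0,0,-3.4,0,-0.6]]'
python3 -m jog '[[0,0,-0.3,0,-0.6],[0,0,-0.6,0,-0.6],[0,0,-0.9,0,-0.6],[0,0,-0.9,0,-0.6],[0,0,-0.9,0,-0.6]]'
python3 - <<'E'
from h import *
p,d=grab('side')
cv2.imwrite('pics/c5.png',cv2.resize(p[130:195,255:345,::-1],None,fx=6,fy=6,interpolation=cv2.INTER_CUBIC))
E
```

```text
t: 7.72
eef_pos: [0.5227, -0.1838, 0.1118]
eef_rot: [-1.571, -0.0, -3.054]
wrist_force: [-0.4, 0.1, -1.6]
opening: 0.0287
t: 8.35
eef_pos: [0.5228, -0.1838, 0.1029]
eef_rot: [-1.571, 0.0, -3.054]
wrist_force: [0.3, 0.2, -0.4]
opening: 0.0292
```

View pics/c5.png

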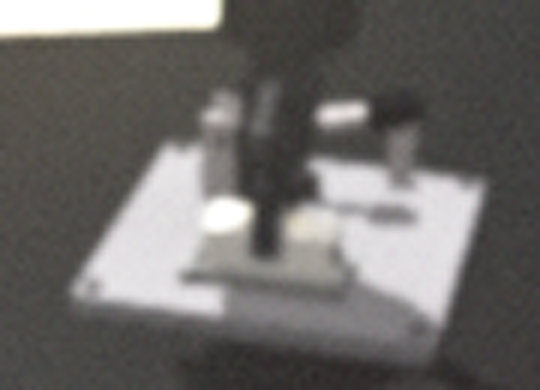

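The driver at (270,230) is already 5 mm below the rim with no contact force, so it is inside the pocket. Lowering the rest of the way.

```bash
python3 -m jog '[[0,0,-0.2,0,-0.6],[0,0,-0.35,0,-0.6],[0,0,-0.45,0,-0.6],[0,0,-0.5,0,-0.6],[0,0,-0.5,0,-0.6],[0,0,-0.5,0,-0.6]]'
```

```text
t: 9.15
eef_pos: [0.5227, -0.1838, 0.0979]
eef_rot: [-1.571, 0.0, -3.054]
wrist_force: [0.6, -0.1, -0.0]
opening: 0.0285
```

```bash
python3 -m jog '[[0,0,-0.1,0,-0.6],[0,0,-0.1,0,-0.6],[0,0,-0.1,0,-0.6]]'
```

```text
t: 9.52
eef_pos: [0.5228, -0.1838, 0.0979]
eef_rot: [-1.57, 0.0, -3.054]
wrist_force: [-3.1, 1.6, 7.7]
opening: 0.0286
```

It touches the floor at the expected height. Releasing, then lifting straight up.

```bash
python3 -m jog '[[0,0,0.1,0,-0.2],[0,0,0.1,0,0],[0,0,0.1,0,0.08],[0,0,0.1,0,0.08],[0,0,0.1,0,0.08],[0,0,2,0,0.08],[0,0,5,0,0.08],[0,0,9,0,0.08],[0,0,12,0,0.08],[0,0,12,0,-1]]'
python3 -m jog '[[-2,-5,0,0,-1],[-4,-10,0,0,-1],[-10,-12,0,0,-1],[-14,-12,0,0,-1],[-14,-12,0,0,-1]]'
python3 - <<'E'
from h import *
p,d=grab('side'); q,e=grab('top')
a=cv2.resize(p[130:195,255:345,::-1],None,fx=4.4,fy=4.4,interpolation=cv2.INTER_CUBIC)
b=cv2.resize(q[170:270,305:405,::-1],None,fx=4,fy=4,interpolation=cv2.INTER_CUBIC)
cv2.imwrite('pics/c6.png',np.hstack([np.pad(a,((0,400-len(a)),(0,0),(0,0))),b]))
E
```

```text
t: 10.78
eef_pos: [0.5237, -0.1843, 0.2193]
eef_rot: [-1.568, 0.004, -3.054]
wrist_force: [0.2, -0.5, -0.7]
opening: 0.0293
t: 11.4
eef_pos: [0.3801, -0.3036, 0.2158]
eef_rot: [-1.573, -0.002, -3.057]
wrist_force: [0.1, 0.7, 0.0]
opening: -0.0001
```

View pics/c6.png

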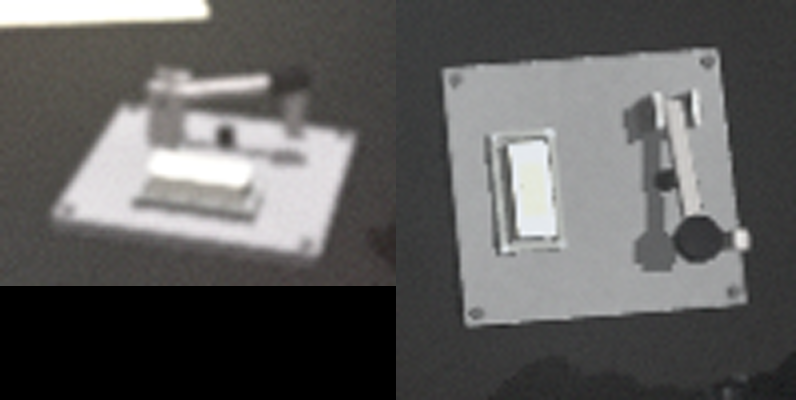

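The driver at crop (532,188) sits inside the nest walls, and the lever is still raised with its pad at (698,238). Next I check flatness numerically and move above the pad.

```bash
python3 -m jog '[[4,0.85,0,0,-1],[8,0.85,0,0,-1],[9.8,0.85,-1,0,-1],[9.8,0.85,-3.5,0,-1],[9.8,0.85,-5,0,-1],[9.8,0.85,-5,0,-1],[9.8,0.85,-5,0,-1]]'
python3 - <<'E'
from h import *
q,e=load('top'); P=cloud('top',e); g=cv2.cvtColor(q,cv2.COLOR_RGB2HSV)
m=(g[...,2]>205)&(g[...,1]<40); m[:, :325]=0; m[:,350:]=0; m[:200]=0; m[:][236:]=0
m=cv2.erode(np.uint8(m),np.ones((3,3)))>0
w=P[m]; A=np.c_[w[:,:2]-w[:,:2].mean(0),np.ones(len(w))]; print('driver top plane slope/height',np.linalg.lstsq(A,w[:,2],rcond=None)[0].round(4),w.mean(0).round(4),len(w))
w=P[240:246,325:350].reshape(-1,3); print('plate z',w[:,2].mean().round(4))
print(ctrl.observe()['eef_pos'])
E
```

```text
t: 12.38
eef_pos: [0.4809, -0.2956, 0.1675]
eef_rot: [-1.57, 0.001, -3.054]
wrist_force: [-0.5, 0.4, 1.0]
opening: -0.0002
driver top plane slope/height [-0.4812  3.8043  0.0502] [ 0.5219 -0.1822  0.0502] 155
plate z 0.0152
[ 0.48086438 -0.295626    0.16747593]
```

```bash
python3 - <<'E'
from h import *
q,e=load('top'); P=cloud('top',e); g=cv2.cvtColor(q,cv2.COLOR_RGB2HSV)
m=(g[...,2]>205)&(g[...,1]<40); m[:, :325]=0; m[:,350:]=0; m[:200]=0; m[236:]=0
m=(cv2.erode(np.uint8(m),np.ones((3,3)))>0)&(P[...,2]>.034)&(P[...,2]<.055)
w=P[m]; A=np.c_[w[:,:2]-w[:,:2].mean(0),np.ones(len(w))]; print('slope/height',np.linalg.lstsq(A,w[:,2],rcond=None)[0].round(4),w.mean(0).round(4),len(w),np.median(w[:,2]))
E
python3 -m jog '[[0,0,-0.5,0,-1],[0,0,-1,0,-1],[0,0,-1.3,0,-1],[0,0,-1.6,0,-1],[0,0,-1.6,0,-1],[0,0,-1.6,0,-1]]'
```

```text
slope/height [ 0.0059 -0.0149  0.0433] [ 0.5223 -0.1838  0.0433] 154 0.043201278131093424
t: 13.12
eef_pos: [0.4808, -0.2954, 0.1511]
eef_rot: [-1.57, 0.0, -3.054]
wrist_force: [-1.9, -0.6, 5.0]
opening: -0.0001
```

The driver is flat, with its top at 43.3 mm against 43 expected. The fingers are on the pad with about 5 N. Pressing on towards level in small steps.

```bash
python3 -m jog '[[0,0,-0.3,0,-1],[-0.1,0,-0.6,0,-1],[-0.1,0,-0.9,0,-1],[-0.2,0,-1.2,0,-1],[-0.2,0,-1.4,0,-1],[-0.2,0,-1.4,0,-1],[-0.2,0,-1.4,0,-1]]'
python3 - <<'E'
from h import *
p,d=grab('side'); q,e=grab('top')
a=cv2.resize(p[130:190,270:345,::-1],None,fx=8,fy=8,interpolation=cv2.INTER_CUBIC)
cv2.imwrite('pics/c7.png',a); s=ctrl.observe(); print(s['eef_pos'],s['wrist_force'])
E
```

```text
t: 14.0
eef_pos: [0.4789, -0.2956, 0.1374]
eef_rot: [-1.57, 0.001, -3.054]
wrist_force: [-2.4, -0.8, 6.2]
opening: 0.0002
[ 0.47893082 -0.29554293  0.13738875] [-2.37790116 -1.01946738  6.57095654]
```

View pics/c7.png

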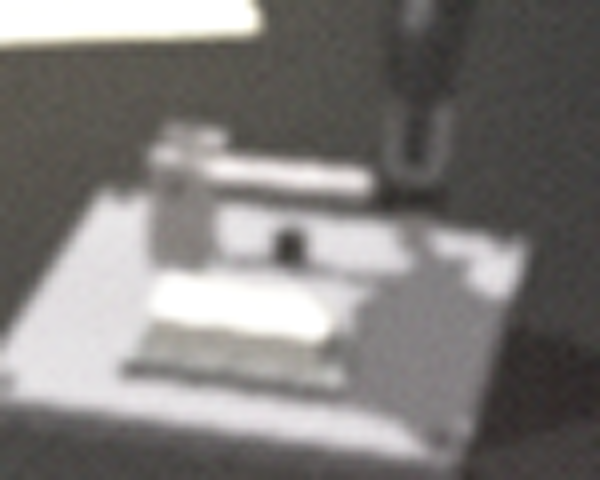

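The lever at (290,175) is nearly level, with the fingertips on the pad at (415,185). Two more millimetres, then an independent check of the bar's slope.

```bash
python3 -m jog '[[0,0,-0.1,0,-1],[0,0,-0.2,0,-1],[0,0,-0.2,0,-1],[0,0,-0.2,0,-1]]'
python3 - <<'E'
from h import *
p,d=grab('side'); s=ctrl.observe(); print(s['eef_pos'],s['wrist_force'])
# bar = bright band; intersect rays of its edges with the lever's +y face plane (jig yaw 5.05 deg)
a=np.radians(5.05); n=np.array([-np.sin(a),np.cos(a),0]); ex=np.array([np.cos(a),np.sin(a),0]); pad=np.array([.4794,-.2954,.062])
g=cv2.cvtColor(p,cv2.COLOR_RGB2GRAY).astype(float); o,_=rays('side',[[0,0]])
rows=[]
for u in range(299,316):
    col=g[146:158,u]; w=np.clip(col-130,0,None); rows.append((u,146+(w*np.arange(12)).sum()/max(w.sum(),1e-9),w.sum()))
rows=np.array(rows); o,r=rays('side',rows[:,:2]); t=((pad-o)@n)/(r@n); X=o+r*t[:,None]
xs=(X-pad)@ex; k=rows[:,2]>50; f=np.polyfit(xs[k],X[k,2],1); print('bar slope',f.round(4),'height at pad; x',xs[k].round(3)[[0,-1]],'res',np.std(X[k,2]-np.polyval(f,xs[k])).round(4))
cv2.imwrite('pics/c8.png',cv2.resize(p[130:190,270:345,::-1],None,fx=8,fy=8,interpolation=cv2.INTER_CUBIC))
E
```

```text
t: 14.6
eef_pos: [0.4788, -0.2956, 0.1354]
eef_rot: [-1.57, 0.0, -3.054]
wrist_force: [-3.5, -1.6, 7.0]
opening: -0.0002
[ 0.47875071 -0.29556027  0.1353841 ] [-2.56107931 -0.74610826  8.27190646]
bar slope [-0.1353  0.0594] height at pad; x [0.079 0.022] res 0.0007
```

View pics/c8.png

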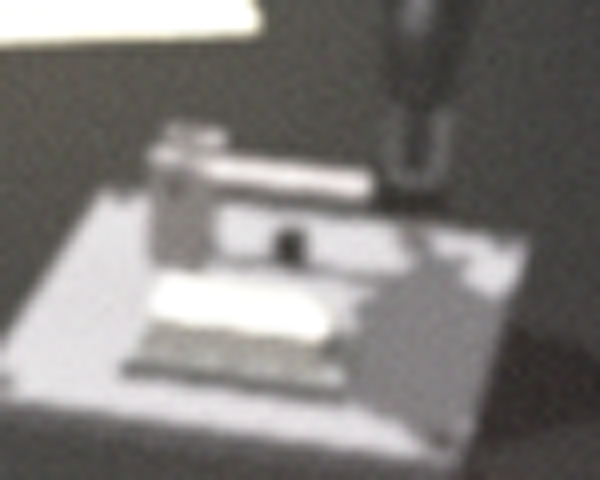

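The plate behind the bar contaminated that slope window: the bright plate starts below row 155. Redoing it on the bar band only, with the rest picture's slope from the same method as a reference.

Run:
```python
from h import *
a=np.radians(5.05); n=np.array([-np.sin(a),np.cos(a),0]); ex=np.array([np.cos(a),np.sin(a),0]); pad=np.array([.4794,-.2954,.062])
p,d=grab('side')
def X(rows):
    o,r=rays('side',rows); t=((pad-o)@n)/(r@n); return o+r*t[:,None]
def slope(img,c0,c1,u0,u1,nm):
    # c0,c1: band centre row at u0,u1; upper edge = max gradient within 4 px above
    g=cv2.GaussianBlur(cv2.cvtColor(img,cv2.COLOR_RGB2GRAY).astype(np.float32),(3,3),.8); rows=[]
    for u in range(u0,u1+1):
        c=c0+(c1-c0)*(u-u0)/(u1-u0); v=np.arange(int(round(c))-5,int(round(c))+1); gr=np.clip(np.diff(g[v,u]),0,None)
        rows.append((u,((v[:-1]+.5)*gr).sum()/gr.sum()))
    P=X(np.array(rows)); x=(P-pad)@ex; f=np.polyfit(x,P[:,2],1); print(nm,'slope',f[0].round(3),'x',x[[0,-1]].round(3),'z',np.polyval(f,x[[0,-1]]).round(4),np.round(rows,1)[::4].tolist())
slope(p,151.8,152.6,301,314,'now')
# reference: where level edge (z=.052+~.006) and lever angles would appear
c=viewer.get_calibration('side'); T=np.linalg.inv(np.array(c['pose'])); K=np.array([[c['fx'],0,c['cx']],[0,c['fy'],c['cy']],[0,0,1]])
pr=lambda w:cv2.projectPoints(np.float64(w).reshape(-1,1,3),cv2.Rodrigues(T[:3,:3])[0],T[:3,3],K,np.array([c['k1'],0,0,0]))[0].reshape(-1,2).round(1).tolist()
piv=pad+ex*.1; piv[2]=.052
for q in (.1,.16,.22,.28): print(q,pr([piv-ex*s*np.cos(.22-q)+[0,0,s*np.sin(.22-q)] for s in(.03,.078)]))
print('post top',pr([pad-n*.038]),'pad',pr([pad]))
s=ctrl.observe(); print(s['eef_pos'],s['wrist_force'])
```

```text
now slope -0.004 x [0.073 0.026] z [0.0644 0.0646] [[301.0, 149.2], [305.0, 149.6], [309.0, 150.1], [313.0, 150.5]]
0.1 [[301.5, 151.5], [315.0, 151.6]]
0.16 [[301.6, 152.0], [315.0, 152.9]]
0.22 [[301.5, 152.5], [314.9, 154.1]]
0.28 [[301.5, 152.9], [314.8, 155.3]]
post top [[322.9, 148.2]] pad [[321.4, 152.2]]
[ 0.47875574 -0.29554222  0.13539543] [-2.99851408 -0.6065697   7.1040425 ]
```

The bar is level (slope -0.004 rad), the force is about 7.5 N and the fingertip height is 62.4 mm. All three agree, so I'm handing in.

```bash
python3 -c "
from workcell import ctrl
ctrl.job_done(); print(ctrl.observe()['t'])"
```

```text
the job is handed in; nothing more can be done
the job is handed in; nothing more can be done
```

I put the long driver in the jig's nest and let go of it. Then I pressed the lever to half-way with the shut fingers and handed the job in while still holding it there, at about 15 s of the 51 s.

- **Driver:** in the camera check after release it lay flat inside the nest walls. Its top measured 43.3 mm above the table against 43 mm expected, with tilt below 0.02 rad.
- **Lever:** the bar's slope measured -0.004 rad, which puts the lever at about 0.216 against 0.22 for level. The fingertips stood at 62.4 mm (the post top is at 62 mm), and the push was 7 to 8 N against 7.5 N expected. The fingertips never went lower than that, so the lever was not pushed near the bottom.
- **Checks that disagreed:**
  - My first slope measurement gave -0.135 rad because the bright plate behind the bar got into the window. The corrected one is the value above.
  - A rough side-view estimate of the nest's position was about 9 mm off the top view. I went with the top view, and the driver went in without touching the walls.
- **Not checked:** I did not take a last picture of the tray, downlight or screwdriver. None of them looked disturbed in the picture taken after the lift.

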